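# Ballast the pull gauge and pull it to its index

## Task

Get the spring pull gauge ready and check its pull: first put the two spare bush weights, standing upright, fully down into the two empty ballast pockets along the front of the stand, leaving the weights already there and the things round about alone. Only then take the gauge's sloping slide by its grip and pull it down until its pointer is level with the brass index, without pulling past it, and hold it there for a full second. Ease it all the way back home, never letting it snap, and let go.

Things in the scene. Friction and masses are not known exactly. Their poses are not given: they have to be found in the camera images.
- stand: fixed pull-gauge stand. Origin on the work surface under the middle of the row of four ballast pockets; x points away from the robot, y left, z up. Aluminium pocket block 76 (x) x 290 (y) x 16 mm high, centred on the origin. Behind it a grey face 120 mm wide slopes up at 30 degrees, its lower edge at x 60, z 24 mm, its upper end at x 307, z 167 mm
- guard_top (a point): middle of the top edge of the steel guard plate, 120 mm wide, 160 mm high, square to the sloping face 78 mm up-slope of the grip's home; it leans over the grip towards the robot, so the grip cannot be reached straight from above, but can with the tool tilted about 30 degrees (square to the slope)
- pocket0 (a point): centre of the floor of ballast pocket 0 (0 leftmost to 3 rightmost, 70 mm apart), at x 0, y 105, z 6 mm in the stand's frame. Square pocket 43 x 43 mm, 10 mm deep, rim at z 16 mm
- pocket1 (a point): centre of the floor of ballast pocket 1 (0 leftmost to 3 rightmost, 70 mm apart), at x 0, y 35, z 6 mm in the stand's frame. Square pocket 43 x 43 mm, 10 mm deep, rim at z 16 mm
- pocket2 (a point): centre of the floor of ballast pocket 2 (0 leftmost to 3 rightmost, 70 mm apart), at x 0, y -35, z 6 mm in the stand's frame. Square pocket 43 x 43 mm, 10 mm deep, rim at z 16 mm
- pocket3 (a point): centre of the floor of ballast pocket 3 (0 leftmost to 3 rightmost, 70 mm apart), at x 0, y -105, z 6 mm in the stand's frame. Square pocket 43 x 43 mm, 10 mm deep, rim at z 16 mm
- weight_a: bush weight: dark steel bush with a bore, 37 mm diameter, 42 mm high, 0.22 kg, origin at the centre of its underside; stands in one of the four pockets at the start (which one varies), to be left there
- weight_b: bush weight: dark steel bush with a bore, 37 mm diameter, 42 mm high, 0.22 kg, origin at the centre of its underside; stands in one of the four pockets at the start (which one varies), to be left there
- weight_c: bush weight: dark steel bush with a bore, 37 mm diameter, 42 mm high, 0.22 kg, origin at the centre of its underside; a loose spare standing on the work surface to the left or right of the stand; either spare may go in either empty pocket
- weight_d: bush weight: dark steel bush with a bore, 37 mm diameter, 42 mm high, 0.22 kg, origin at the centre of its underside; a loose spare standing on the work surface to the left or right of the stand; either spare may go in either empty pocket
- grip (a point): middle of the grip on the slide: ribbed dark block 16 mm along the slope, 30 mm across, reaching from 10 to 50 mm off the sloping face; this point is 35 mm off the face, where the fingers may close. The point's axes: x up the slope, y left, z square out of the sloping face
- pointer (a point): tip of the slide's thin pointer bar, 40 mm to the right of the slide's centre line (-y), over the white scale strip; axes as for the grip
- index_tip (a point): tip of the small brass index on the scale, 9 mm high, 16 mm along the slope, set 30 to 60 mm down-slope of the pointer's home; the pointer is level with it when the two have the same place along the slope (x of these axes)
- slide (a joint): how far the slide is pulled down the slope, m: 0 fully home, 0.080 at its stop. A spring draws it home: about 4 N at home, 8 N at 60 mm
- collet: bystander: bright tapered collet, 39 mm diameter, 46 mm high, standing near the stand; origin at the centre of its underside
- nut: bystander: black hexagon nut 33 x 38 x 20 mm lying in front; origin at the centre of its underside
- wrench: bystander: flat open-end wrench 144 mm long, 7 mm thick, lying at the back left; origin at the centre of its underside
Mind the look-alikes: they are no part of the job. Leave any purple or red look-alike of the weight_c alone.

How it is judged:
By the outcome, as a careful person would: the job done as asked, in the order asked, and still so for the second after the job is handed in, with the robot touching nothing.
It also fails if it takes over 67 s, if anything falls off the work surface, if the arm or the gripper's body presses on something with over 40 N, if the wrist force passes 120 N, or if a joint passes its speed limit or range.

## Robot

A 6-joint arm with a two-finger parallel gripper is mounted at the origin on a cart in front of the work surface, level with it; the furniture and walls round the work are solid. World frame = base frame: x ahead of the robot, y to its left, z up, the work surface at z = 0. Lengths are in m, angles in rad, forces in N, time in s.
With the tool pointing down it reaches from about 0.35 to 0.8 m from the base axis. Payload 7.3 kg.
Tool frame: the origin (TCP) lies between the finger pads; the fingertips stand 25 mm ahead of it and the grasp point (between the pads) lies 6 mm ahead of it (r.tip_extent is the distance from the TCP to the fingertips, in m); z points along the fingers, y is the direction in which the jaws open and shut (so a half turn about z gives the same grasp; the last joint's range is limited). The gripper opens to 85 mm and grips with 20 to 120 N. Pads are 22 mm wide; open, the fingers measure 114 mm over their backs; the gripper's body (76 mm by 85 mm) begins 54 mm behind the grasp point. The pads swing forward as they close: fully open they stand 13 mm farther back than shut.
Start: joints at [1.191, 0.342, 1.524, -0, 1.275, -0.146], TCP at [0.122, 0.511, 0.256] pointing down, gripper open.
Joint ranges: [-2.53, 2.53], [-0.77, 2.02], [0.04, 2.7], [-1, 4.14], [0.28, 2.66], [-3.11, 3.11]. Speed limits (rad/s): [2.57, 2.57, 3.14, 3.14, 3.14, 3.14].

## Interface

Orientations are given as a unit quaternion [x, y, z, w].
In Python, from workcell import r, command_gripper, optics gives the robot as it stands. The module is installed in compiled form; this text tells all that it offers. Calls block until the motion is done:
- r.reach(position, orientation): joint-space move of the TCP to a pose.
- r.move_straight(position, orientation=None, speed=0.15, max_force=None): straight line of the TCP; orientation=None keeps the orientation; speed is the mean speed in m/s. With max_force (N) it stops when the force on the tool has changed by that much, and returns True; else False.
- r.movej(angles): joint-space move.
- command_gripper(opening, force=None): finger opening in m; force is the grip in N (None keeps the last); returns when the fingers have stopped.
- r.hold(seconds).
- r.solve_ik(position, orientation): joint angles nearest the present ones, or None.
- r.read_state(): the state.
- optics.get_image(name): name is "side" or "top" or "wrist"; returns (picture, depth): 400x640x3 uint8, red, green, blue; 400x640 float32, m along the optical axis (not along the pixel's ray), 0 where there is no reading.
- optics.camera_model(name): a dict with "K" (3x3 intrinsics, pixels), "R" (3x3) and "t" (3): a world point X has camera coordinates R X + t; the wrist camera has in their place "tool_from_camera" (4x4, takes a point from camera to tool coordinates, whose origin is the TCP and whose axes are the flange's). Camera axes: x right, y down, z forward; pixel columns grow to the right and rows downward; lengths in m; the calibration is good to about 2 mm. The wrist camera is an equidistant fisheye: a pixel r from the principal point sees the ray r / f radians off the axis. A picture is of the moment at which its call begins: read the wrist's pose just before it. camera_model takes no time and is no camera call.
A pose or a line that the arm cannot do raises r.PlanningError and nothing moves.
- r.finish_job(): hands the job in, once; it reports no verdict.
The state is a dict: "time_s": time; "joint_positions": joint angles; "dq": joint speeds; "tau": joint torques, N m; "eef_pos": TCP position; "eef_rot": TCP orientation; "contact_force": force on the tool from outside, world axes, zero at the start; "torque": the same for the moment, N m; "grip_width": finger opening in m.
Only numpy, scipy, OpenCV 4.12 (cv2) and the standard library are available. Lean on these libraries where they do the work, as an engineer would, in place of code of your own. Each camera call takes 0.05 s, during which the arm holds its last target.

## Working session

There is one attempt and no reset: what is moved stays moved. The work goes in short steps, each a Python script; the robot and the scene stay as the last script left them, time stands still between calls to the robot, and variables do not carry over. Pictures are saved under pics/ and viewed, and the job is handed in when it is done.

```bash
mkdir -p pics
python3 - <<'E'
from workcell import r, optics
import cv2,numpy as np
for n in ["side","top","wrist"]:
    im,d=optics.get_image(n); np.savez(f'{n}0.npz',im=im,d=d)
    cv2.imwrite(f'pics/{n}0.png',im[:,:,::-1]); m=optics.camera_model(n); print(n,m, np.mean(d>0))
s=r.read_state(); print(s)
E
```

```text
side {'K': array([[513.07094812,   0.        , 318.71779165],
       [  0.        , 513.07094812, 193.50191259],
       [  0.        ,   0.        ,   1.        ]]), 'R': array([[-0.9611557 , -0.27594387, -0.00589051],
       [-0.09222635,  0.3412077 , -0.93545262],
       [ 0.2601423 , -0.89857236, -0.35340302]]), 't': array([0.49306368, 0.24060468, 1.29314844])} 0.75001953125
top {'K': array([[393.86670782,   0.        , 320.54962739],
       [  0.        , 393.86670782, 199.07948566],
       [  0.        ,   0.        ,   1.        ]]), 'R': array([[ 0.00593926, -0.99968878,  0.02422958],
       [-0.98364938, -0.01020192, -0.17980497],
       [ 0.1799962 , -0.02276551, -0.98340383]]), 't': array([-0.06716095,  0.54929125,  1.140938  ])} 0.99590625
wrist {'K': array([[309.70691629,   0.        , 322.76101558],
       [  0.        , 309.70691629, 198.53194224],
       [  0.        ,   0.        ,   1.        ]]), 'tool_from_camera': array([[-2.84489961e-04, -9.65604277e-01, -2.60015961e-01,
         6.61745786e-02],
       [ 9.99999959e-01, -2.68047523e-04, -9.86943822e-05,
        
[... 195 characters left out ...]
1171875
{'time_s': 0.15, 'joint_positions': array([ 1.19099834e+00,  3.42584569e-01,  1.52478524e+00, -1.61330418e-06,
        1.27540728e+00, -1.46011238e-01]), 'dq': array([-0.00035672, -0.00152778, -0.00300896,  0.00042256,  0.00163108,
        0.00067258]), 'tau': array([ 9.80620898e-04, -4.33905602e+01, -2.46147859e+01, -1.26443983e-04,
        5.75842336e-03, -2.10482870e-05]), 'eef_pos': array([0.12150731, 0.51047051, 0.25577854]), 'eef_rot': array([ 1.16627098e-01,  9.93175598e-01, -5.72065913e-04, -1.53163426e-04]), 'contact_force': array([ 0.77837591,  0.08603493, -0.758428  ]), 'torque': array([ 5.01355672e-05, -1.58004854e-02,  4.15430227e-02]), 'grip_width': 0.08550616000582545}
```

View pics/top0.png

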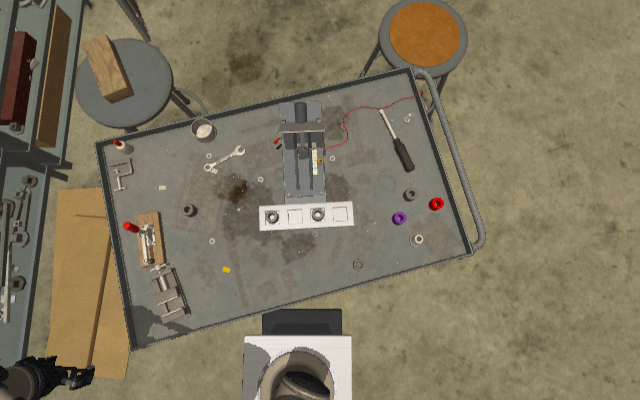

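View pics/side0.png

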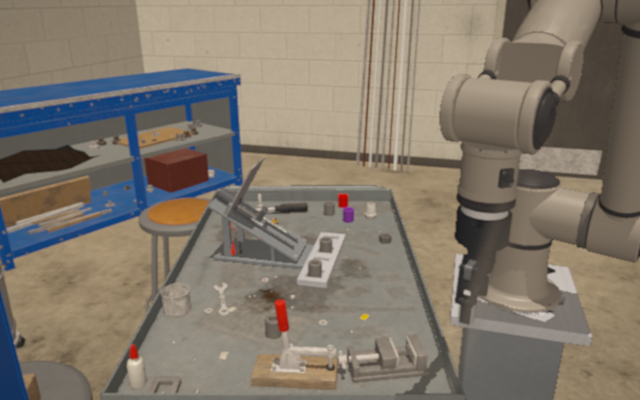

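View pics/wrist0.png

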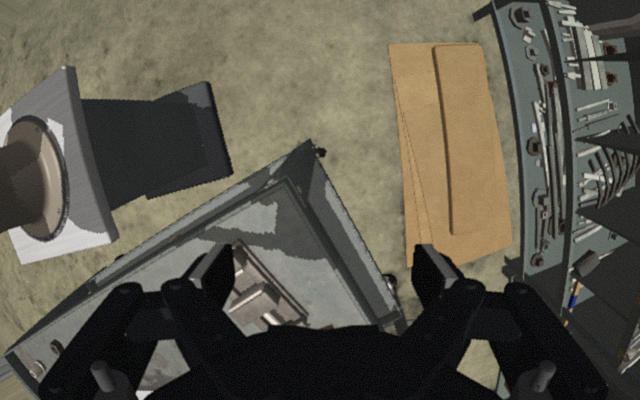

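```bash
cat > h.py <<'E'
import numpy as np, cv2
from workcell import r, command_gripper, optics
from scipy.spatial.transform import Rotation as Ro
def ray(n,uv,pose=None):
    m=optics.camera_model(n);K=m['K'];u,v=uv
    x=(u-K[0,2])/K[0,0];y=(v-K[1,2])/K[1,1]
    if n!='wrist':
        R,t=m['R'],m['t'];return -R.T@t, R.T@np.array([x,y,1.])
    th=np.hypot(x,y);s=np.sin(th)/max(th,1e-9);d=np.array([x*s,y*s,np.cos(th)])
    T=m['tool_from_camera'];p,q=pose;Rw=Ro.from_quat(q).as_matrix()
    return p+Rw@T[:3,3], Rw@T[:3,:3]@d
def onz(n,uv,z,pose=None):
    o,d=ray(n,uv,pose);return o+d*(z-o[2])/d[2]
def proj(n,X,pose=None):
    m=optics.camera_model(n);K=m['K'];X=np.asarray(X,float)
    if n!='wrist':
        c=m['R']@X+m['t'];return K[:2,:2]@(c[:2]/c[2])+K[:2,2]
    T=m['tool_from_camera'];p,q=pose;Rw=Ro.from_quat(q).as_matrix()
    c=T[:3,:3].T@(Rw.T@(X-p)-T[:3,3]);rr=np.hypot(*c[:2]);th=np.arctan2(rr,c[2])
    return K[0,0]*th*c[:2]/rr+K[:2,2]
def pose():
    s=r.read_state();return s['eef_pos'],s['eef_rot']
E
python3 - <<'E'
from h import *
im=np.load('top0.npz')['im'];d=np.load('top0.npz')['d']
cv2.imwrite('pics/topz1.png',cv2.resize(im[90:280,160:450,::-1],None,fx=2.7,fy=2.7,interpolation=cv2.INTER_CUBIC))
cv2.imwrite('pics/topz2.png',cv2.resize(im[90:240,250:370,::-1],None,fx=4,fy=4,interpolation=cv2.INTER_CUBIC)[:600])
for nm,uv,z in [('wL',(190,210.5),.042),('wR',(409.5,195),.042),('collet',(418,239),.046),('purple',(399,218),.042),('p0',(273,217),.048),('p2',(318,214),.048),('p1',(295,216),.016),('p3',(343,214),.016),('bl_front',(261,230),.016),('br_front',(354,226),.016),('br_back',(352,202),.016)]:
    print(nm,onz('top',uv,z).round(4))
E
```

```text
wL [0.5124 0.3296 0.042 ]
wR [ 0.567 -0.336  0.042]
collet [ 0.432  -0.3559  0.046 ]
purple [ 0.4955 -0.3015  0.042 ]
p0 [0.4942 0.0795 0.048 ]
p2 [ 0.5046 -0.0553  0.048 ]
p1 [0.5023 0.015  0.016 ]
p3 [ 0.5099 -0.1333  0.016 ]
bl_front [0.4581 0.1182 0.016 ]
br_front [ 0.4729 -0.1671  0.016 ]
br_back [ 0.5479 -0.1616  0.016 ]
```

View pics/topz1.png

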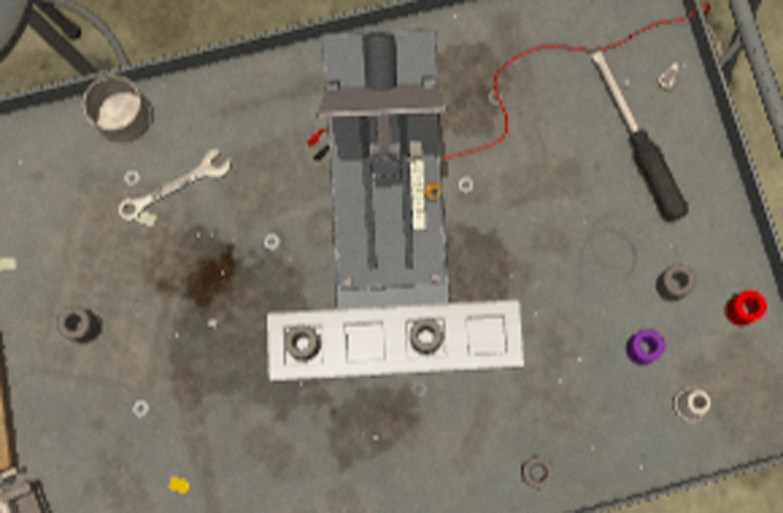

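View pics/topz2.png

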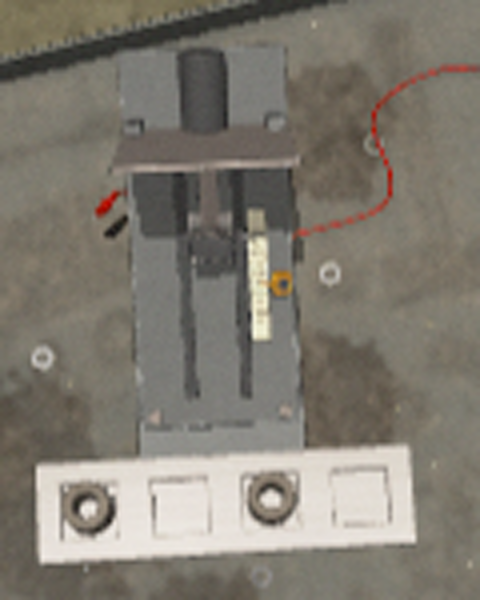

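Run:
```python
from h import *
im=np.load('top0.npz')['im'].astype(int)
m=(im.min(2)>165); m[:190]=0;m[240:]=0;m[:,:250]=0;m[:,365:]=0
m=m.astype(np.uint8)
c=max(cv2.findContours(m,cv2.RETR_EXTERNAL,cv2.CHAIN_APPROX_NONE)[0],key=cv2.contourArea)[:,0]
h=cv2.convexHull(c)[:,0]
P=np.array([onz('top',p,.016)[:2] for p in h.astype(float)]).astype(np.float32)
print(cv2.minAreaRect(P))
# dark bushes: mask
for nm,(u,v) in dict(wL=(190,211),wR=(409,195),p0=(273,217),p2=(318,214)).items():
    w=im[v-9:v+10,u-9:u+10]; print(nm); print(w.sum(2)//30)
```

```text
((0.5047265291213989, -0.018613889813423157), (0.07668749988079071, 0.28911203145980835), 3.7442238330841064)
wL
[[12 12 12 12 12 11 11 11 11 12 12 11 12 12 12 11 11 11 11]
 [12 12 11 11 11 10 11 11 10 11 12 11 11 11 11 11 11 11 11]
 [12 12 12 10 11 10 10 11 10 10  9  9  9 11 11 11 11 11 11]
 [12 12 12 12 11 11 10 11 12 11  8  6  5 10 11 11 11 11 11]
 [11 11 11 11  9  7  6  9 11 12 11  7  4  5 10 10 11 11 11]
 [10 12 11  9  6  4  4  4  7 11 12  9  5  4  5  7 10 11 11]
 [10 12 11  6  3  4  4  4  4 10 12  9  6  3  3  6  7 11 11]
 [11 12 10  5  4  4  4  5  9 11 12 10  5  4  4  5  6 10 11]
 [10 12 10  5  4  3  3  6 11 11 12 10  5  4  3  3  6 11 11]
 [10 12 11  8  4  4  3  7 10 11 12  8  5  4  4  3  6 11 11]
 [11 11 12 11  8  7  7 10 11 12 10  6  4  3  3  4  6 11 11]
 [12 11 11 12 12 11 11 12 12 11  7  4  4  3  4  5  9 11 11]
 [12 11 11 11 11 11 11 10 10  7  5  4  4  3  4  8 11 11 11]
 [12 12 12 10 10  9  8  6  5  4  4  4  4  5  8 11 11 11 11]
 [12 11 12 12 12 10  9  7  5  5  5  6  8  9 11 11 11 11 11]
 [12 11 12 11 12 12 11 11  9  9  9 10 11 11 11 11 11 11 11]
 [11 12 11 11 11 11 11 11 1
[... 2885 characters left out ...]
 5  9 15 12  6  6 11 13 15 14 21 22 21]
 [22 17 19 12 13  9 12 18 21 20 16 10 11 13 10 14 21 22 22]
 [22 18 18 11 13  9 19 22 22 22 22 14 11 13 10 12 22 22 22]
 [22 18 17 10 13 12 18 22 22 22 22 15 13 13  9 13 22 22 22]
 [22 18 20  9 12 13 12 18 19 19 19 14 13 12 10 18 22 22 22]
 [22 18 22 10  8 12 13 12 13 12 12 13 12  8 14 20 22 22 22]
 [22 19 22 16  6  9 11 12 13 13 12 11  8  9 19 19 20 22 22]
 [22 20 22 20 13  6  7 10 10 10  9  7  9 18 22 18 21 21 21]
 [22 20 22 22 20 16 10  7  5  5  9  9 17 22 22 20 20 21 22]
 [22 21 22 22 22 22 17 15 14 13 16 16 21 21 21 21 20 22 22]
 [22 21 21 21 22 21 21 21 21 20 21 21 20 21 21 21 21 22 22]
 [22 22 21 21 21 22 22 22 22 22 22 22 22 22 22 22 22 22 22]]
```

```bash
cat >> h.py <<'E'
def down(phi):
    a=np.radians(phi);x=[np.cos(a),np.sin(a),0];y=[np.sin(a),-np.cos(a),0]
    return Ro.from_matrix(np.array([x,y,[0,0,-1]]).T).as_quat()
def snap(n,name):
    p=pose();im,d=optics.get_image(n);np.savez(name+'.npz',im=im,d=d,p=p[0],q=p[1]);cv2.imwrite(f'pics/{name}.png',im[:,:,::-1]);return im,d,p
E
python3 - <<'E'
from h import *
print(r.tip_extent)
r.reach([.512,.330,.19],down(93.7))
print(r.read_state()['time_s'],r.read_state()['joint_positions'].round(2))
snap('wrist','w1')
E
```

```text
0.025
1.75 [0.45 0.55 1.38 0.   1.22 0.38]
```

View pics/w1.png

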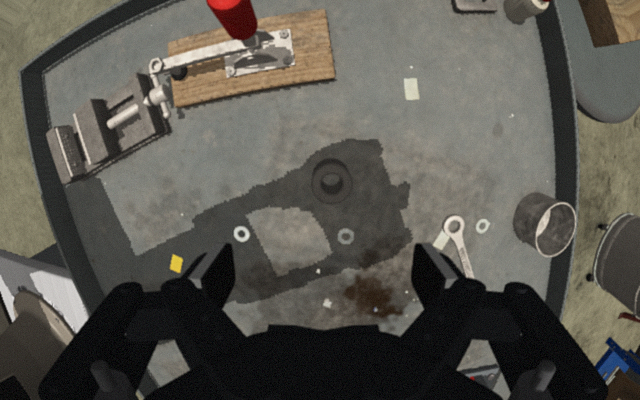

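Run:
```python
from h import *
f=np.load('w1.npz');im=f['im'];p=(f['p'],f['q'])
c=im[140:220,290:370,::-1]; c=cv2.resize(c,None,fx=7,fy=7,interpolation=cv2.INTER_CUBIC)
c=cv2.convertScaleAbs(c,alpha=2.5)
cv2.imwrite('pics/w1z.png',c)
print(onz('wrist',(331,181),.042,p), proj('wrist',[.512,.330,.042],p))
d=f['d']; 
print((d[160:202:4,305:360:5]*1000).astype(int))
```

```text
[0.51715795 0.34077885 0.042     ] [324.30868252 192.51412656]
[[309 308 309 308 295 289 291 309 309 309 307]
 [309 310 311 286 271 269 268 280 309 309 310]
 [312 310 287 267 269 268 269 268 269 311 310]
 [312 312 270 268 268 269 270 268 269 311 311]
 [311 313 270 270 312 312 312 269 269 272 313]
 [314 313 270 270 314 313 313 297 272 270 313]
 [314 314 272 272 306 314 311 286 272 273 315]
 [317 316 271 272 290 299   0 278 272 273   0]
 [316 315 274 274 275 284 281 274 275 317 317]
 [318 317 276 275 276 275 274 274 274 318 318]
 [319 321 320 318 276 275 276 275 319 318 319]]
```

View pics/w1z.png

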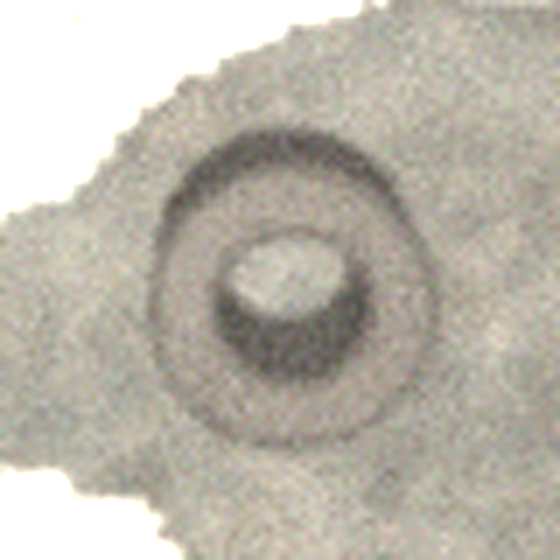

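```bash
cat >> h.py <<'E'
def cloud(n,d,pose=None):
    m=optics.camera_model(n);K=m['K'];v,u=np.mgrid[:400,:640]
    x=(u-K[0,2])/K[0,0];y=(v-K[1,2])/K[1,1]
    if n=='wrist':
        th=np.hypot(x,y);s=np.tan(th)/np.maximum(th,1e-9);s=np.where(th<1.4,s,0);x=x*s;y=y*s
        T=m['tool_from_camera'];Rw=Ro.from_quat(pose[1]).as_matrix();R=Rw@T[:3,:3];t=pose[0]+Rw@T[:3,3]
    else: R=m['R'].T;t=-R@m['t']
    P=np.stack([x*d,y*d,d],-1)@R.T+t
    P[d<=0]=np.nan;return P
def bush(P,xy,lo,hi,rad=.03):
    s=(P[...,2]>lo)&(P[...,2]<hi)&(np.hypot(P[...,0]-xy[0],P[...,1]-xy[1])<rad)
    # remove isolated px; exterior contour of the annulus gives the circle
    m=cv2.morphologyEx(s.astype(np.uint8),cv2.MORPH_OPEN,np.ones((2,2)))
    c=max(cv2.findContours(m,cv2.RETR_EXTERNAL,cv2.CHAIN_APPROX_NONE)[0],key=cv2.contourArea)[:,0]
    Q=P[c[:,1],c[:,0],:2]
    A=np.c_[2*Q,np.ones(len(Q))];b=(Q**2).sum(1);w=np.linalg.lstsq(A,b,rcond=None)[0]
    return w[:2],np.sqrt(w[2]+w[:2]@w[:2]),np.nanmedian(P[s][:,2]),s.sum()
E
python3 - <<'E'
from h import *
f=np.load('w1.npz');p=(f['p'],f['q']);P=cloud('wrist',f['d'],p)
print(bush(P,[.517,.341],.034,.05)); print(p)
for uv in [(120,285),(150,230)]: pass
f=np.load('top0.npz');P=cloud('top',f['d'])
for xy in ([.512,.33],[.567,-.336],[.494,.08],[.505,-.055]): print(bush(P,xy,.03,.06))
print('table z top',np.nanmedian(P[200:220,215:230,2]))
E
```

```text
** On entry to DLASCL parameter number  4 had an illegal value
 ** On entry to DLASCL parameter number  4 had an illegal valueTraceback (most recent call last):
  File "<stdin>", line 3, in <module>
  File "h.py", line 43, in bush
    A=np.c_[2*Q,np.ones(len(Q))];b=(Q**2).sum(1);w=np.linalg.lstsq(A,b,rcond=None)[0]
                                                   ~~~~~~~~~~~~~~~^^^^^^^^^^^^^^^^
    x, resids, rank, s = _umath_linalg.lstsq(a, b, rcond,
                         ~~~~~~~~~~~~~~~~~~~^^^^^^^^^^^^^
                                             signature=signature)
                                             ^^^^^^^^^^^^^^^^^^^^
    raise LinAlgError("SVD did not converge in Linear Least Squares")
numpy.linalg.LinAlgError: SVD did not converge in Linear Least Squares
```

```bash
sed -i 's/    Q=P\[c\[:,1\],c\[:,0\],:2\]/    Q=P[c[:,1],c[:,0],:2];Q=Q[np.isfinite(Q).all(1)\&s[c[:,1],c[:,0]]]/' h.py
python3 - <<'E'
from h import *
f=np.load('w1.npz');p=(f['p'],f['q']);P=cloud('wrist',f['d'],p)
print(bush(P,[.517,.341],.034,.05)); print(p)
f=np.load('top0.npz');P=cloud('top',f['d'])
for xy in ([.512,.33],[.567,-.336],[.494,.08],[.505,-.055]): print(bush(P,xy,.03,.06))
print('table z top',np.nanmedian(P[200:220,215:230,2]))
E
```

```text
(array([0.51837955, 0.33788992]), np.float64(0.017905075654099652), np.float64(0.0418250104228815), np.int64(1055))
(array([0.51126864, 0.33095416, 0.19031389]), array([ 6.83204897e-01,  7.30226695e-01,  1.84761992e-04, -9.15317274e-05]))
(array([0.51289318, 0.33681031]), np.float64(0.01700762214083131), np.float64(0.04068058117969198), np.int64(108))
(array([ 0.56858047, -0.34302683]), np.float64(0.017073304399758415), np.float64(0.04060164164356361), np.int64(98))
(array([0.49336807, 0.08363188]), np.float64(0.016890111523143774), np.float64(0.046406709902584775), np.int64(104))
(array([ 0.50242708, -0.05647114]), np.float64(0.01737521512952522), np.float64(0.046197536354403046), np.int64(102))
table z top -0.0002990691275293056
```

Run:
```python
from h import *
q=down(93.7)
r.move_straight([.516,.3375,.10],q,speed=.2)
im,d,p=snap('wrist','w2')
P=cloud('wrist',d,p)
print(p[0],bush(P,[.517,.339],.034,.05)); print(r.read_state()['time_s'])
```

```text
[0.51620372 0.33812656 0.10087206] (array([0.51810389, 0.33831206]), np.float64(0.018065835616803933), np.float64(0.04184457917957725), np.int64(2208))
2.45
```

View pics/w2.png

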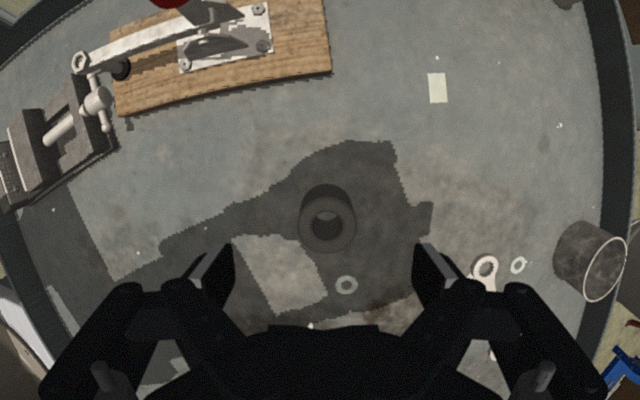

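Run:
```python
from h import *
q=down(93.7)
print(r.move_straight([.518,.3383,.042],q,speed=.15,max_force=15))
command_gripper(.030,60)
s=r.read_state();print(s['grip_width'],s['eef_pos'],s['time_s'])
r.move_straight([.518,.3383,.13],q,speed=.25)
im,d,p=snap('wrist','w3')
print(r.read_state()['grip_width'])
P=cloud('wrist',d,p)
z0=p[0][2]; print(p[0],bush(P,p[0][:2],z0-.008,z0+.008))
```

```text
False
0.03500782980058367 [0.51848797 0.33854295 0.04304162] 3.5
0.034825371932042354
[0.51751575 0.33809677 0.12945079] (array([0.51758972, 0.33839414]), np.float64(0.02120107532022087), np.float64(0.1282802320304082), np.int64(5096))
```

View pics/w3.png

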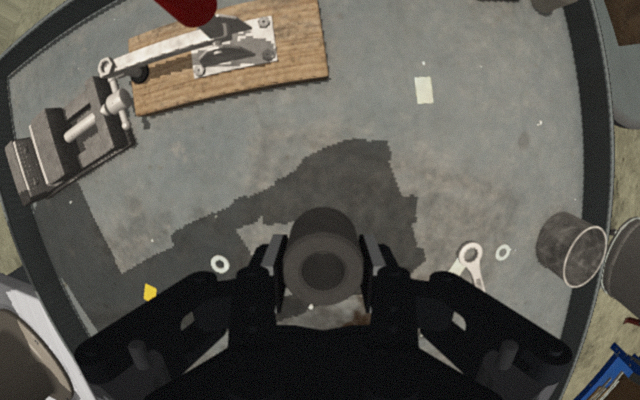

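Run:
```python
from h import *
q=down(93.7)
r.move_straight([.5024,.0163,.17],q,speed=.3)
im,d,p=snap('wrist','w4')
print(p[0],r.read_state()['time_s'])
```

```text
[0.50210971 0.01716798 0.16952047] 5.3333
```

View pics/w4.png

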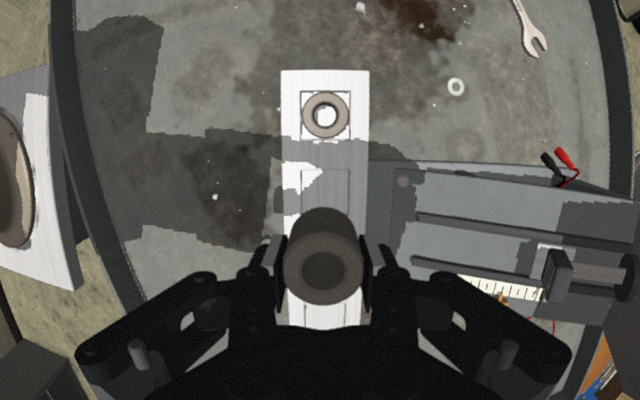

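```bash
cat > st.py <<'E'
from h import *
def stand(P,x0=.5047,y0=-.0186):
    s=(abs(P[...,2]-.016)<.004)&(abs(P[...,0]-x0)<.06)&(abs(P[...,1]-y0)<.165)
    v=P[s]; v=v[:,:2]
    ys=np.arange(y0-.14,y0+.14,.004);F=[];B=[]
    for y in ys:
        w=v[abs(v[:,1]-y)<.002,0]
        if len(w)>15:
            F.append((y,np.percentile(w,0.8)));B.append((y,np.percentile(w,99.2)))
    return v,np.array(F),np.array(B)
def robline(Q):
    k=np.ones(len(Q),bool)
    for _ in range(5):
        c=np.polyfit(Q[k,0],Q[k,1],1);e=abs(np.polyval(c,Q[:,0])-Q[:,1]);k=e<max(.0012,1.5*np.median(e[k]))
    return c,k.sum()
E
python3 - <<'E'
from st import *
f=np.load('w4.npz');p=(f['p'],f['q']);P=cloud('wrist',f['d'],p)
v,F,B=stand(P)
print(np.c_[F,B[:,1]].round(4)[::3])
print(robline(F[F[:,0]>.03]),robline(B[B[:,0]>.03]))
print('left end',np.percentile(v[:,1],99.7))
print(bush(P,[.497,.085],.042,.054))
s=(abs(P[...,0]-.503)<.03)&(abs(P[...,1]-.0163)<.03)&(abs(P[...,2]-.006)<.003)
print('pocket floor',s.sum(),np.nanmin(P[s],0),np.nanmax(P[s],0))
c=f['im'][60:220,260:390,::-1];cv2.imwrite('pics/w4z.png',cv2.resize(c,None,fx=3.7,fy=3.7,interpolation=cv2.INTER_CUBIC))
E
```

```text
[[-0.1346  0.4753  0.4907]
 [-0.1226  0.4749  0.5496]
 [-0.1106  0.4728  0.5491]
 [-0.0986  0.4727  0.5476]
 [-0.0866  0.4844  0.5473]
 [-0.0226  0.4673  0.5639]
 [-0.0106  0.467   0.5645]
 [ 0.0014  0.4657  0.5641]
 [ 0.0134  0.4653  0.5638]
 [ 0.0254  0.465   0.5638]
 [ 0.0374  0.4637  0.5633]
 [ 0.0494  0.4632  0.5383]
 [ 0.0614  0.4626  0.5374]
 [ 0.0734  0.461   0.5372]
 [ 0.0854  0.4613  0.5364]
 [ 0.0974  0.4597  0.5354]
 [ 0.1094  0.4591  0.5343]]
(array([-0.06157868,  0.46610233]), np.int64(22)) (array([-0.06777514,  0.54179725]), np.int64(18))
left end 0.12427348532521262
(array([0.49934215, 0.08329612]), np.float64(0.017878757537395342), np.float64(0.04791428588311128), np.int64(1308))
pocket floor 1848 [ 0.48009626 -0.00906503  0.0040153 ] [0.52588466 0.03477932 0.00899192]
```

View pics/w4z.png

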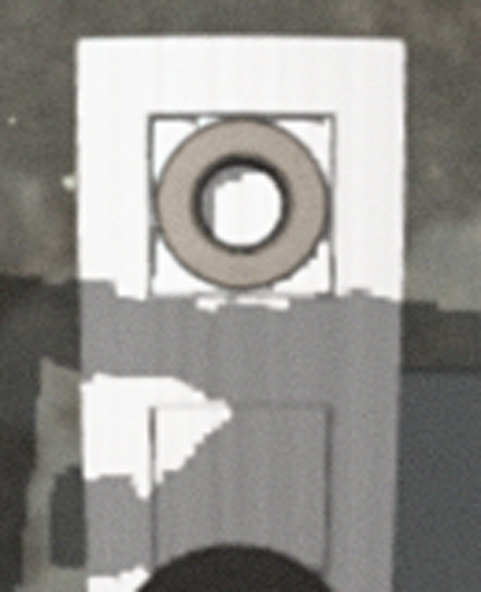

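Run:
```python
from st import *
f=np.load('w4.npz');p=(f['p'],f['q'])
g=lambda u,v,z=.016: onz('wrist',(260+u/3.7-.4,60+v/3.7-.4),z,p)[:2].round(4)
for n,u,v in [('bl',79,38),('br',404,41),('p0ul',151,114),('p0ur',333,114),('p0ll',153,297),('p0lr',332,297),('p1ul',153,406),('p1ur',328,406),('p1 l',154,540),('p1 r',327,540)]: print(n,g(u,v))
```

```text
bl [0.4581 0.1221]
br [0.5342 0.1264]
p0ul [0.4762 0.1044]
p0ur [0.5186 0.1072]
p0ll [0.4793 0.061 ]
p0lr [0.5215 0.0638]
p1ul [0.4807 0.0348]
p1ur [0.5226 0.0375]
p1 l [0.4825 0.0013]
p1 r [0.5252 0.0041]
```

Run:
```python
from h import *
q=down(93.7)
r.move_straight([.5031,.0143,.066],q,speed=.2)
r.hold(.15)
s=r.read_state();print(s['eef_pos'],s['contact_force'])
print(r.move_straight([.5031,.0143,.046],q,speed=.04,max_force=8))
s=r.read_state();print(s['eef_pos'],s['contact_force'],s['time_s'])
snap('wrist','w5')
```

```text
[0.50409615 0.01441369 0.06740012] [ 0.08376878 -0.22248577 -4.0385767 ]
True
[0.50313456 0.01422861 0.04904001] [-0.58509961 -0.917544    7.46649233] 6.6
```

View pics/w5.png

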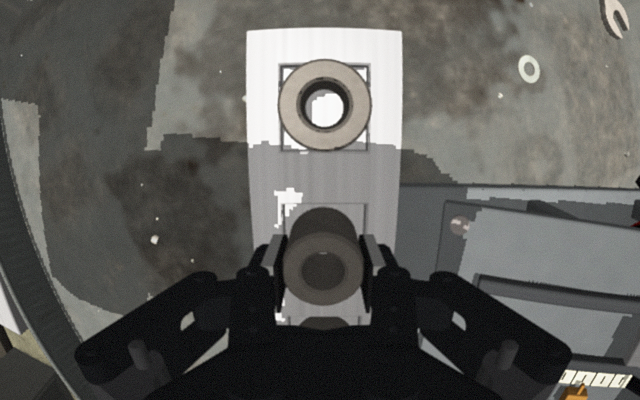

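Run:
```python
from h import *
q=down(93.7)
command_gripper(.055)
r.move_straight([.5031,.0143,.16],q,speed=.3)
im,d,p=snap('wrist','w6');P=cloud('wrist',d,p);print(bush(P,[.503,.0143],.042,.06))
r.move_straight([.569,-.34,.17],q,speed=.4)
im,d,p=snap('wrist','w7');P=cloud('wrist',d,p);print(bush(P,[.571,-.342],.036,.048)); print(r.read_state()['time_s'])
command_gripper(.065)
```

```text
(array([0.50298132, 0.01378582]), np.float64(0.01802315227954717), np.float64(0.047878691163606185), np.int64(1350))
(array([ 0.57466123, -0.34397866]), np.float64(0.01796670624477192), np.float64(0.0419186414597912), np.int64(1172))
8.6583
```

View pics/w6.png

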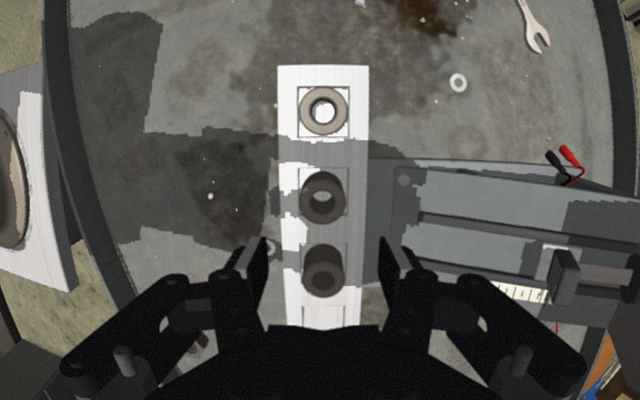

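View pics/w7.png

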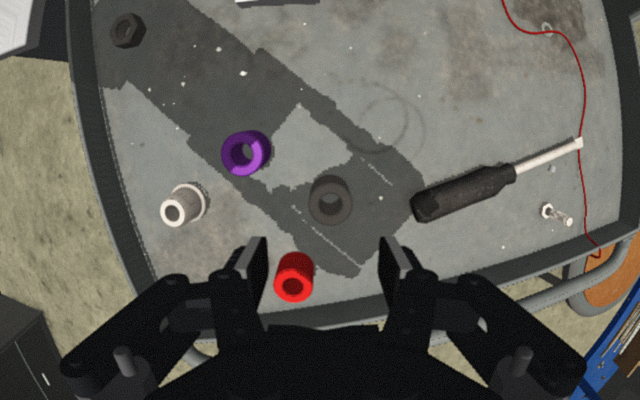

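Run:
```python
from h import *
f=np.load('w7.npz');p=(f['p'],f['q']);P=cloud('wrist',f['d'],p)
for n,uv,z in [('red',(290,263),.042),('redtopc',(293,283),.042),('purp',(246,153),.042),('handle',(413,205),.015),('handle low',(418,220),.015)]: print(n,onz('wrist',uv,z,p).round(4))
# occupancy >8mm relative to bush
Q=P[(P[...,2]>.008)&(P[...,2]<.06)];Q=Q[:,:2]-[.5747,-.344]
k=(abs(Q)<.1).all(1);H=np.histogram2d(Q[k,0],Q[k,1],bins=20,range=[[-.1,.1]]*2)[0]
print('rows x -.1..+.1, cols y -.1..+.1');print((H>3).astype(int))
```

```text
red [ 0.5426 -0.3997  0.042 ]
redtopc [ 0.5458 -0.4202  0.042 ]
purp [ 0.5032 -0.3051  0.042 ]
handle [ 0.6531 -0.347   0.015 ]
handle low [ 0.6604 -0.3615  0.015 ]
rows x -.1..+.1, cols y -.1..+.1
[[0 0 0 0 0 0 0 0 0 0 0 0 1 1 1 0 0 0 0 0]
 [0 0 0 0 0 0 0 0 0 0 0 0 1 1 1 1 0 0 0 0]
 [0 0 0 0 0 0 0 0 0 0 0 0 1 0 1 1 0 0 0 0]
 [0 0 0 0 0 0 0 0 0 0 0 0 1 1 1 1 0 0 0 0]
 [0 0 0 0 0 0 0 0 0 0 0 0 1 1 1 0 0 0 0 0]
 [1 1 1 1 0 0 0 0 0 0 0 0 0 0 0 0 0 0 0 0]
 [1 1 1 1 0 0 0 0 0 0 0 0 0 0 0 0 0 0 0 0]
 [1 1 1 1 0 0 0 0 0 0 0 0 0 0 0 0 0 0 0 0]
 [1 1 1 1 0 0 0 0 1 1 1 1 0 0 0 0 0 0 0 0]
 [0 0 0 0 0 0 0 0 1 1 1 1 0 0 0 0 0 0 0 0]
 [0 0 0 0 0 0 0 0 1 1 1 1 0 0 0 0 0 0 0 0]
 [0 0 0 0 0 0 0 0 1 1 1 1 0 0 0 0 0 0 0 0]
 [0 0 0 0 0 0 0 0 0 0 0 0 0 0 0 0 0 0 0 0]
 [0 0 0 0 0 0 0 0 0 0 0 0 0 0 0 0 0 0 0 0]
 [0 0 0 0 0 0 0 0 0 0 0 0 0 0 0 0 0 0 0 0]
 [0 0 0 0 0 0 0 0 0 0 0 0 0 0 0 0 0 0 0 0]
 [0 0 0 0 0 0 0 0 0 0 0 0 0 0 0 0 0 0 0 0]
 [0 0 0 0 0 0 0 0 1 1 1 0 0 0 0 0 0 0 0 0]
 [0 0 0 0 0 0 0 0 1 1 1 1 0 0 0 0 0 0 0 0]
 [0 0 0 0 0 0 0 0 1 1 1 1 0 0 0 0 0 0 0 0]]
```

Run:
```python
from h import *
q=down(93.7)
r.move_straight([.5747,-.344,.09],q,speed=.25)
print(r.move_straight([.5747,-.344,.042],q,speed=.12,max_force=15))
command_gripper(.030,60)
s=r.read_state();print(s['grip_width'],s['eef_pos'],s['time_s'])
r.move_straight([.5747,-.344,.14],q,speed=.25)
r.move_straight([.5122,-.1252,.14],q,speed=.35)
r.hold(.1)
im,d,p=snap('wrist','w8')
P=cloud('wrist',d,p)
z0=p[0][2]; print(p[0],bush(P,p[0][:2],z0-.008,z0+.008),r.read_state()['grip_width'],r.read_state()['time_s'])
```

```text
False
0.034482057524073795 [ 0.57531732 -0.34452603  0.04368499] 10.325
[ 0.51227797 -0.12623847  0.13913398] (array([ 0.51232026, -0.12509563]), np.float64(0.02107961284662795), np.float64(0.13746792151874226), np.int64(5027)) 0.03449798787950751 11.8167
```

View pics/w8.png

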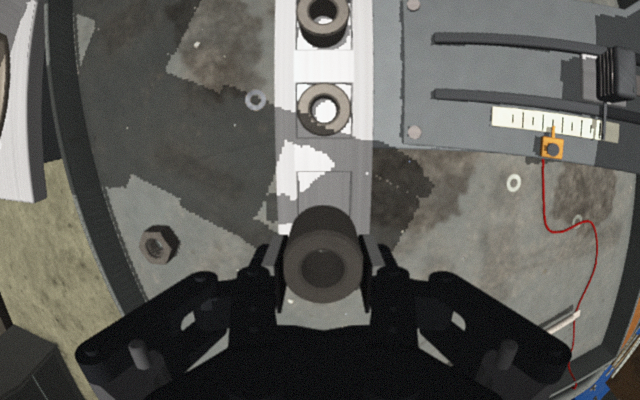

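Run:
```python
from st import *
f=np.load('w8.npz');p=(f['p'],f['q']);c=f['im'][70:230,260:400,::-1];cv2.imwrite('pics/w8z.png',cv2.resize(c,None,fx=3.7,fy=3.7,interpolation=cv2.INTER_CUBIC))
c=f['im'][30:170,480:640,::-1];cv2.imwrite('pics/w8y.png',cv2.resize(c,None,fx=4,fy=4,interpolation=cv2.INTER_CUBIC))
P=cloud('wrist',f['d'],p);print(bush(P,[.506,-.056],.042,.054))
```

```text
(array([ 0.50823338, -0.05625344]), np.float64(0.017938963828800853), np.float64(0.047967840444778476), np.int64(1735))
```

View pics/w8z.png

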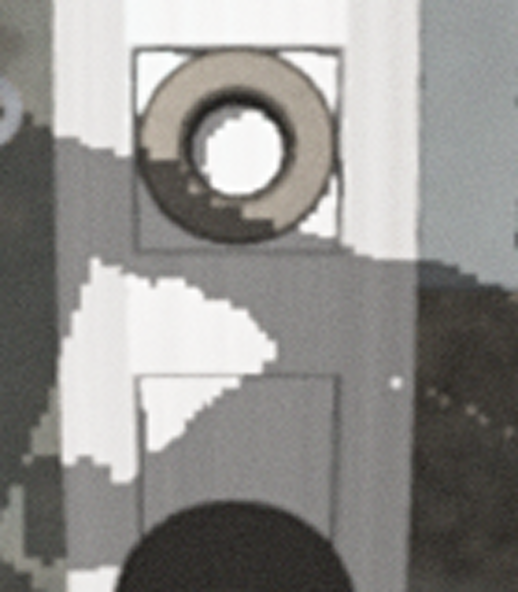

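View pics/w8y.png

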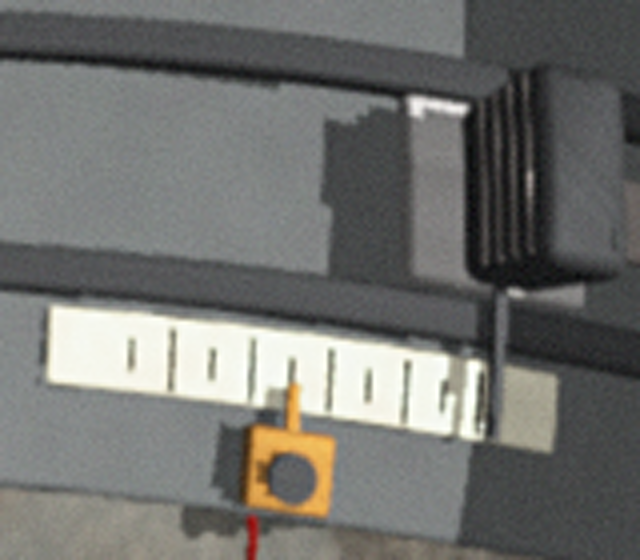

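Run:
```python
from st import *
f=np.load('w8.npz');p=(f['p'],f['q'])
g=lambda u,v,z=.016: onz('wrist',(260+u/3.7-.4,70+v/3.7-.4),z,p)[:2].round(4)
for n,u,v in [('p2ul',134,47),('p2ur',343,47),('p2ll',136,248),('p2lr',340,248),('p3ul',137,376),('p3ur',340,376),('p3l',142,500),('p3r',335,500),('edge l',53,47),('edge r',420,47),('el2',62,376),('er2',413,376)]: print(n,g(u,v))
```

```text
p2ul [ 0.485  -0.0353]
p2ur [ 0.5282 -0.0325]
p2ll [ 0.4878 -0.0777]
p2lr [ 0.5305 -0.075 ]
p3ul [ 0.4894 -0.1051]
p3ur [ 0.5327 -0.1023]
p3l [ 0.4917 -0.1326]
p3r [ 0.5339 -0.1299]
edge l [ 0.468  -0.0359]
edge r [ 0.5443 -0.031 ]
el2 [ 0.4732 -0.106 ]
er2 [ 0.5485 -0.1012]
```

Run:
```python
from h import *
q=down(93.7)
r.move_straight([.5123,-.1258,.066],q,speed=.2)
r.hold(.15)
print(r.move_straight([.5123,-.1258,.046],q,speed=.04,max_force=8))
s=r.read_state();print(s['eef_pos'],s['contact_force'],s['time_s'])
im,d,p=snap('wrist','w9')
if s['eef_pos'][2]<.052:
    command_gripper(.055)
    r.move_straight([.5123,-.1258,.17],q,speed=.3)
    im,d,p=snap('wrist','w10');P=cloud('wrist',d,p);print(bush(P,[.5123,-.1251],.042,.06))
    print(r.read_state()['time_s'])
```

```text
True
[ 0.51243314 -0.12580003  0.04963148] [-0.31595907 -0.66907571  6.84257398] 12.925
(array([ 0.51235578, -0.12539508]), np.float64(0.018012672036716953), np.float64(0.04789775721808524), np.int64(1222))
13.9083
```

```bash
ls pics
```

```text
side0.png
top0.png
topz1.png
topz2.png
w1.png
w10.png
w1z.png
w2.png
w3.png
w4.png
w4z.png
w5.png
w6.png
w7.png
w8.png
w8y.png
w8z.png
w9.png
wrist0.png
```

View pics/w10.png

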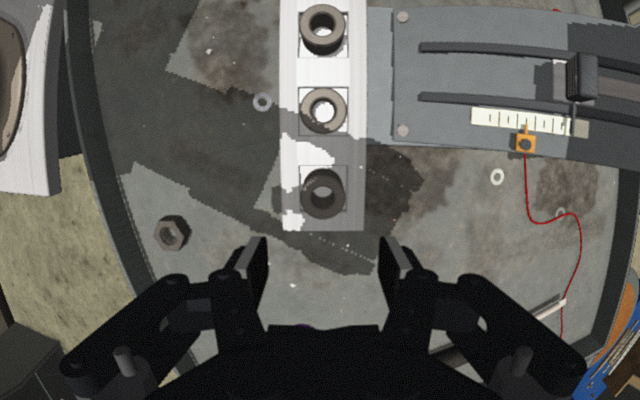

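```bash
cat >> h.py <<'E'
O=np.array([.5054,-.0203,0]);YAW=3.7
Rs=Ro.from_euler('z',YAW,degrees=True).as_matrix()
c30,s30=np.cos(np.pi/6),.5
Rsl=Rs@np.array([[c30,0,-s30],[0,1,0],[s30,0,c30]])  # columns: up slope, left, normal
E0=O+Rs@np.array([.060,0,.024])
toS=lambda X:(X-E0)@Rsl
toW=lambda S:E0+Rsl@np.asarray(S,float)
E
python3 - <<'E'
from h import *
for nm in ('w8','w10','w6'):
    f=np.load(nm+'.npz');p=(f['p'],f['q']);S=toS(cloud('wrist',f['d'],p))
    face=(S[...,0]>.02)&(S[...,0]<.1)&(abs(S[...,1])<.055)&(abs(S[...,2])<.01)
    F=S[face];A=np.c_[F[:,:2],np.ones(len(F))];print(nm,'face',np.nanmedian(F[:,2]),np.linalg.lstsq(A,F[:,2],rcond=None)[0])
    g=(S[...,2]>.044)&(S[...,2]<.056)&(abs(S[...,1])<.03)&(S[...,0]<.25)
    G=S[g];print('grip',g.sum(),np.percentile(G,[2,50,98],axis=0).round(4) if g.sum() else '')
    k=(abs(S[...,1]+.037)<.006)&(S[...,2]>.004)&(S[...,2]<.05)&(S[...,0]<.2)&(S[...,0]>.05)
    print('ptr',k.sum(),np.percentile(S[k],[3,50,97],axis=0).round(4) if k.sum() else '')
f=np.load('w8.npz');p=(f['p'],f['q']);S=toS(cloud('wrist',f['d'],p))
for (v0,v1,u0,u1) in [(100,142,600,606)]:
  for v in range(v0,v1,4): print(v,[tuple((S[v,u]*1000).round(0)) for u in range(u0-3,u1+3,2)])
E
```

```text
w8 face 0.0005492773460041683 [ 0.0098213  -0.00220061  0.0009638 ]
grip 4161 [[-0.1445 -0.0283  0.0443]
 [-0.0456 -0.0004  0.0497]
 [ 0.1554  0.0281  0.0556]]
ptr 150 [[ 0.0844 -0.0421  0.004 ]
 [ 0.1371 -0.037   0.0077]
 [ 0.153  -0.0313  0.0133]]
w10 face 0.0005013309125853449 [ 0.01022068 -0.00351218  0.00089143]
grip 3350 [[-0.1445 -0.0285  0.0443]
 [-0.0457 -0.0005  0.0498]
 [ 0.1556  0.0281  0.0557]]
ptr 110 [[ 0.091  -0.0423  0.004 ]
 [ 0.146  -0.0376  0.0079]
 [ 0.1594 -0.0316  0.0134]]
w6 face 0.0005102690634229735 [ 0.00603601 -0.02914894  0.00183282]
grip 2982 [[-0.1445 -0.0275  0.0444]
 [-0.0447  0.0021  0.0498]
 [ 0.2253  0.0284  0.0557]]
ptr 44 [[ 0.1152 -0.0403  0.0041]
 [ 0.1492 -0.036   0.0116]
 [ 0.1511 -0.0316  0.0136]]
100 [(np.float64(143.0), np.float64(-15.0), np.float64(13.0)), (np.float64(144.0), np.float64(-15.0), np.float64(15.0)), (np.float64(145.0), np.float64(-15.0), np.float64(18.0)), (np.float64(146.0), np.float64(-15.0), np.float64(19.0)), (np.float64(145.0), np.float64(-16.0), np.float64(24.0)), (np.float64(148.0), np.float64(-15.0), np.float64(22.0)
[... 2789 characters left out ...]
4(2.0))]
136 [(np.float64(149.0), np.float64(-39.0), np.float64(2.0)), (np.float64(149.0), np.float64(-39.0), np.float64(5.0)), (np.float64(149.0), np.float64(-39.0), np.float64(10.0)), (np.float64(149.0), np.float64(-39.0), np.float64(14.0)), (np.float64(155.0), np.float64(-38.0), np.float64(2.0)), (np.float64(nan), np.float64(nan), np.float64(nan))]
140 [(np.float64(149.0), np.float64(-42.0), np.float64(2.0)), (np.float64(150.0), np.float64(-42.0), np.float64(2.0)), (np.float64(153.0), np.float64(-41.0), np.float64(1.0)), (np.float64(154.0), np.float64(-41.0), np.float64(1.0)), (np.float64(156.0), np.float64(-41.0), np.float64(1.0)), (np.float64(157.0), np.float64(-41.0), np.float64(3.0))]
```

```bash
cat >> h.py <<'E'
# tool: x down-slope, z = -normal, y = z cross x
_x=-Rsl[:,0];_z=-Rsl[:,2];QT=Ro.from_matrix(np.array([_x,np.cross(_z,_x),_z]).T).as_quat()
E
python3 - <<'E'
from h import *
print(toW([.05,0,.16]),r.solve_ik(toW([.05,0,.16]),QT),r.solve_ik(toW([.15,0,.042]),QT),r.solve_ik(toW([.09,0,.042]),QT))
r.reach(toW([.05,0,.16]),QT)
r.move_straight(toW([.11,0,.14]),QT,speed=.2)
r.hold(.1)
snap('wrist','w11'); print(toS(pose()[0]),r.read_state()['time_s'])
E
```

```text
[ 0.5286527  -0.01879632  0.18756406] [-0.27231214  0.23070475  2.03307397  0.42538616  0.41206532 -2.25877179] [-0.17984881  0.53363394  1.71210566  0.3136834   0.4029542  -2.07352524] None
[1.08745370e-01 1.32448540e-04 1.39977562e-01] 16.1167
```

View pics/w11.png

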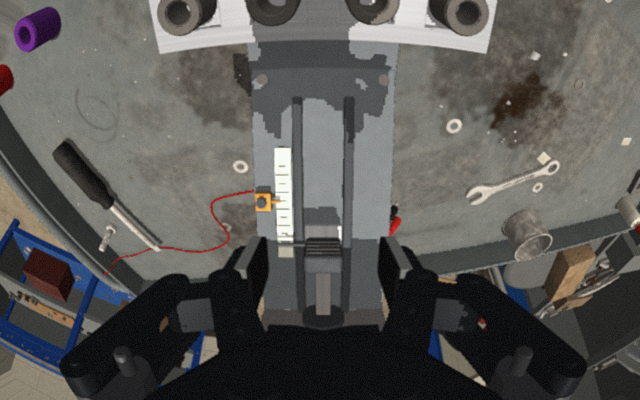

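```bash
cat >> h.py <<'E'
def QTt(deg,phi=0): # tilt from vertical deg (30 = square), rotated in the pitch plane
    a=np.radians(deg);z=Rs@np.array([np.sin(a),0,-np.cos(a)]);x=Rs@np.array([-np.cos(a),0,-np.sin(a)])
    return Ro.from_matrix(np.array([x,np.cross(z,x),z]).T).as_quat()
E
python3 - <<'E'
from h import *
for t in (30,27,24,21):
    print(t,[ (s,None if (q:=r.solve_ik(toW([s,0,.042]),QTt(t))) is None else q.round(2).tolist()) for s in (.15,.13,.12,.11,.10,.09)])
f=np.load('w11.npz');p=(f['p'],f['q']);S=toS(cloud('wrist',f['d'],p));im=f['im']
hsv=cv2.cvtColor(im,cv2.COLOR_RGB2HSV)
o=(hsv[...,0]>10)&(hsv[...,0]<25)&(hsv[...,1]>150)&(hsv[...,2]>120);o[:, :240]=0;o[:,300:]=0;o[:180]=0;o[220:]=0
print(o.sum(),np.nanpercentile(S[o],[2,50,98],axis=0).round(4))
g=(S[...,2]>.040)&(S[...,2]<.056)&(abs(S[...,1])<.03)&(S[...,0]<.25)&(S[...,0]>.08)
print('grip',g.sum(),np.percentile(S[g],[2,50,98],axis=0).round(4))
k=(abs(S[...,1]+.034)<.008)&(S[...,2]>.010)&(S[...,2]<.05)&(S[...,0]<.2)&(S[...,0]>.05)
print('ptr',k.sum(),np.percentile(S[k],[3,50,97],axis=0).round(4))
c=im[135:275,240:360,::-1];cv2.imwrite('pics/w11z.png',cv2.resize(c,None,fx=4.2,fy=4.2,interpolation=cv2.INTER_CUBIC))
E
```

```text
30 [(0.15, [-0.18, 0.53, 1.71, 0.31, 0.4, -2.07]), (0.13, [-0.19, 0.52, 1.77, 0.36, 0.36, -2.13]), (0.12, [-0.19, 0.52, 1.8, 0.39, 0.34, -2.17]), (0.11, [-0.2, 0.52, 1.82, 0.43, 0.32, -2.21]), (0.1, [-0.2, 0.51, 1.85, 0.47, 0.3, -2.25]), (0.09, None)]
27 [(0.15, [-0.17, 0.54, 1.67, 0.23, 0.48, -1.99]), (0.13, [-0.18, 0.53, 1.73, 0.26, 0.44, -2.03]), (0.12, [-0.19, 0.53, 1.75, 0.28, 0.42, -2.05]), (0.11, [-0.19, 0.52, 1.78, 0.3, 0.39, -2.08]), (0.1, [-0.19, 0.52, 1.81, 0.33, 0.37, -2.11]), (0.09, [-0.2, 0.52, 1.84, 0.35, 0.35, -2.14])]
24 [(0.15, [-0.17, 0.55, 1.62, 0.18, 0.56, -1.93]), (0.13, [-0.18, 0.54, 1.68, 0.2, 0.52, -1.96]), (0.12, [-0.18, 0.54, 1.71, 0.21, 0.5, -1.98]), (0.11, [-0.18, 0.53, 1.74, 0.22, 0.47, -2.0]), (0.1, [-0.19, 0.53, 1.77, 0.24, 0.45, -2.01]), (0.09, [-0.19, 0.52, 1.8, 0.25, 0.43, -2.04])]
21 [(0.15, [-0.16, 0.57, 1.58, 0.13, 0.64, -1.89]), (0.13, [-0.17, 0.55, 1.64, 0.15, 0.6, -1.91]), (0.12, [-0.17, 0.55, 1.67, 0.16, 0.58, -1.92]), (0.11, [-0.18, 0.54, 1.69, 0.16, 0.55, -1.94]), (0.1, [-0.18, 0.54, 1.72, 0.17, 0.53, -1.95]), (0.09, [-0.19, 0.53, 1.75, 0.18, 0.51, -1.97])]
183 [[ 0.1044 -0.0575  0.0073]
 [ 0.11   -0.0481  0.0091]
 [ 0.1194 -0.0405  0.0105]]
grip 901 [[ 0.1414 -0.0144  0.0404]
 [ 0.1469 -0.0003  0.0498]
 [ 0.1569  0.0139  0.0513]]
ptr 45 [[ 0.1487 -0.0404  0.0102]
 [ 0.1492 -0.0341  0.0122]
 [ 0.1502 -0.0264  0.0132]]
```

View pics/w11z.png

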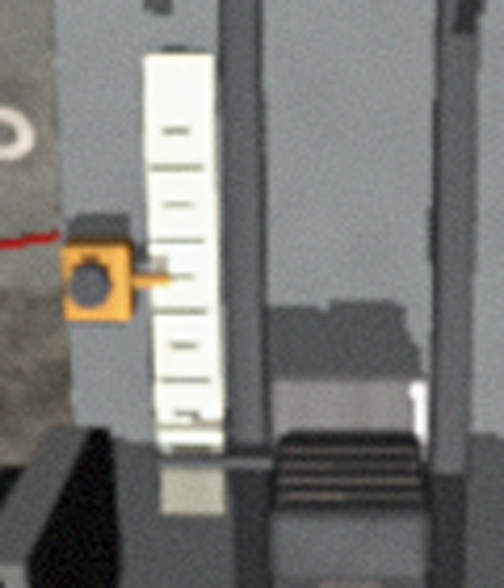

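```bash
cat >> h.py <<'E'
def onh(n,uv,h,pose=None):
    o,d=ray(n,uv,pose);o=toS(o);d=d@Rsl;return o+d*(h-o[2])/d[2]
E
python3 - <<'E'
from h import *
f=np.load('w11.npz');p=(f['p'],f['q']);z=lambda u,v:(240+u/4.2-.4,135+v/4.2-.4)
hp,hi=.0125,.0085
print('w11 ptr',[onh('wrist',z(*u),hp,p).round(4) for u in [(170,461),(200,461),(240,461)]],'idx',[onh('wrist',z(*u),hi,p).round(4) for u in [(150,279),(165,279),(100,242),(100,321)]])
f=np.load('w8.npz');p=(f['p'],f['q']);z=lambda u,v:(480+u/4-.4,30+v/4-.4)
print('w8 ptr',[onh('wrist',z(*u),hp,p).round(4) for u in [(499,330),(496,380),(492,425)]],'idx',[onh('wrist',z(*u),hi,p).round(4) for u in [(293,390),(292,410),(249,470),(331,475)]])
E
```

```text
w11 ptr [array([ 0.1494, -0.0374,  0.0125]), array([ 0.1493, -0.0312,  0.0125]), array([ 0.1492, -0.0229,  0.0125])] idx [array([ 0.1115, -0.0404,  0.0085]), array([ 0.1115, -0.0373,  0.0085]), array([ 0.1038, -0.0502,  0.0085]), array([ 0.1204, -0.0511,  0.0085])]
w8 ptr [array([ 0.1499, -0.0214,  0.0125]), array([ 0.1497, -0.0297,  0.0125]), array([ 0.1495, -0.0373,  0.0125])] idx [array([ 0.112 , -0.0366,  0.0085]), array([ 0.1121, -0.04  ,  0.0085]), array([ 0.105 , -0.051 ,  0.0085]), array([ 0.1203, -0.0499,  0.0085])]
```

Run:
```python
from h import *
f=np.load('w11.npz');p=(f['p'],f['q']);S=toS(cloud('wrist',f['d'],p))
for y in range(-60,64,4):
    k=(abs(S[...,1]*1000-y)<2)
    print(y,[round(float(np.nanmax(S[k&(abs(S[...,0]-s)<.008)][:,2],initial=-1))*1000,1) for s in (.09,.11,.13,.149,.165)])
```

```text
-60 [220.9, 222.7, 1.8, 1.3, -1000.0]
-56 [221.1, 222.4, 1.8, 1.5, -1000.0]
-52 [215.1, 221.8, 2.4, 2.0, 1.6]
-48 [211.8, 220.3, 1.6, 1.6, 1.7]
-44 [2.0, 218.7, 1.8, 1.7, 1.5]
-40 [220.6, 174.7, 3.6, 13.3, 3.4]
-36 [220.8, 8.4, 4.2, 13.0, 4.2]
-32 [220.5, 4.2, 3.8, 13.1, 3.3]
-28 [219.8, 160.2, 4.2, 13.3, 3.3]
-24 [218.9, 10.1, 10.0, 13.8, 9.3]
-20 [219.6, 9.8, 9.8, 13.0, 9.5]
-16 [218.8, 7.7, 12.6, 50.7, 9.6]
-12 [218.9, 2.0, 12.8, 51.7, 49.6]
-8 [219.6, 1.6, 12.6, 51.7, 49.3]
-4 [216.8, 1.9, 13.2, 51.5, 49.5]
0 [216.7, 1.9, 12.4, 51.9, 48.1]
4 [217.5, 2.0, 12.5, 51.6, 49.6]
8 [219.5, 1.7, 12.9, 51.6, 49.3]
12 [218.9, 1.8, 12.3, 52.4, 49.2]
16 [218.7, 9.6, 11.8, 50.2, 9.0]
20 [218.8, 9.7, 9.8, 9.7, 9.7]
24 [218.9, 9.7, 9.7, 8.9, 10.1]
28 [220.2, 160.7, 2.0, 1.8, 1.8]
32 [220.6, 1.8, 1.8, 1.8, 2.2]
36 [220.8, 1.5, 2.1, 1.6, 1.7]
40 [220.7, 174.5, 1.8, 2.0, 1.3]
44 [1.8, 218.8, 1.8, 1.8, 2.0]
48 [212.6, 220.7, 2.0, 2.0, 1.9]
52 [216.7, 222.2, 1.7, 1.1, 1.4]
56 [220.8, 222.6, 1.7, 2.1, -1000.0]
60 [220.6, 222.9, 1.0, 0.3, -1000.0]
```

```bash
cat >> h.py <<'E'
Q27=QTt(27);Z27=Ro.from_quat(Q27).as_matrix()[:,2]
def gp(s,y,h): return toW([s,y,h])-.006*Z27
E
python3 - <<'E'
from h import *
r.move_straight(gp(.149,-.0002,.12),Q27,speed=.15)
print(r.move_straight(gp(.149,-.0002,.039),Q27,speed=.1,max_force=10))
r.hold(.2)
f0=r.read_state()['contact_force']
snap('wrist','w12a')
command_gripper(.020,40);r.hold(.1)
s=r.read_state();print(s['grip_width'],toS(s['eef_pos']+.006*Z27),f0,s['contact_force'],s['time_s'])
snap('wrist','w12')
E
```

```text
False
0.0295467906768168 [1.49138668e-01 1.25073174e-04 3.93823172e-02] [ 0.45265916  0.13432952 -0.19907579] [-3.98051747  2.46996314  5.59295305] 18.1917
```

View pics/w12.png

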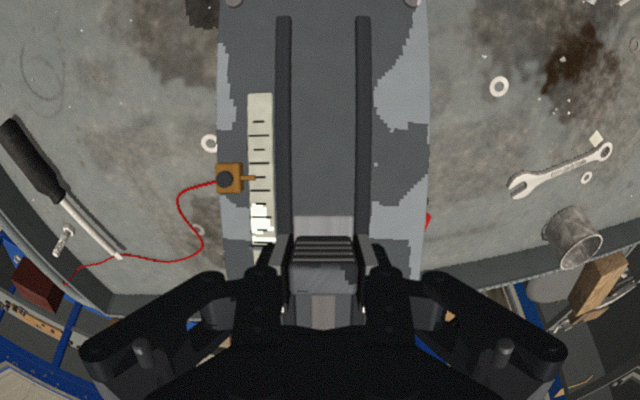

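Run:
```python
from h import *
r.move_straight(gp(.149-.0345,-.0002,.039),Q27,speed=.03)
r.hold(.2)
s=r.read_state();print(s['grip_width'],toS(s['eef_pos']+.006*Z27),(s['contact_force'])@Rsl,s['time_s'])
im,d,p=snap('wrist','w13');snap('top','t13');
c=im[180:280,200:330,::-1];cv2.imwrite('pics/w13z.png',cv2.resize(c,None,fx=5,fy=5,interpolation=cv2.INTER_CUBIC))
im=np.load('t13.npz')['im'][130:200,270:350,::-1];cv2.imwrite('pics/t13z.png',cv2.resize(im,None,fx=7,fy=7,interpolation=cv2.INTER_CUBIC))
```

```text
0.029520514028095197 [1.16159712e-01 5.99047985e-05 3.94064420e-02] [4.9409627  5.93430495 2.33705676] 19.7417
```

View pics/w13z.png

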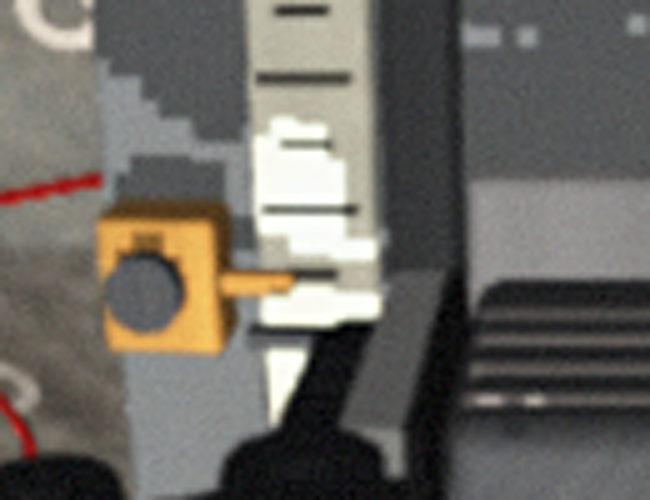

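View pics/t13z.png

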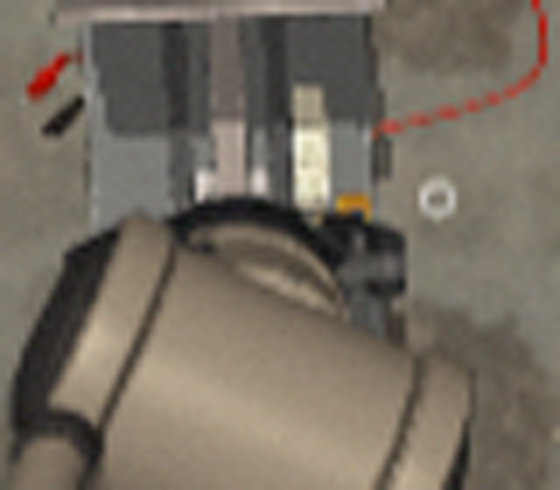

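```bash
cat > meas.py <<'E'
from h import *
f=np.load('w13.npz');p=(f['p'],f['q']);z=lambda u,v:(200+u/5-.4,180+v/5-.4)
for h in (.0115,.0125,.0135): print('ptr',h,[onh('wrist',z(*u),h,p).round(4) for u in [(258,335),(300,333)]])
for h in (.007,.0085): print('idx',h,[onh('wrist',z(*u),h,p).round(4) for u in [(240,284),(285,284)]])
S=toS(cloud('wrist',f['d'],p))
for u,v in [(258,335),(290,334),(250,284),(275,284)]:
    a,b=z(u,v);a=int(round(a));b=int(round(b));print((u,v),S[b-1:b+2,a].round(4).tolist())
E
python3 meas.py
```

```text
ptr 0.0115 [array([ 0.1167, -0.0396,  0.0115]), array([ 0.1163, -0.0348,  0.0115])]
ptr 0.0125 [array([ 0.1163, -0.0393,  0.0125]), array([ 0.1159, -0.0346,  0.0125])]
ptr 0.0135 [array([ 0.1159, -0.0391,  0.0135]), array([ 0.1155, -0.0344,  0.0135])]
idx 0.007 [array([ 0.1124, -0.0424,  0.007 ]), array([ 0.1123, -0.0372,  0.007 ])]
idx 0.0085 [array([ 0.1118, -0.042 ,  0.0085]), array([ 0.1117, -0.0368,  0.0085])]
(258, 335) [[0.1159, -0.0394, 0.0127], [0.1169, -0.0397, 0.0116], [0.1172, -0.0396, 0.0121]]
(290, 334) [[0.1165, -0.0362, 0.0092], [0.1159, -0.0355, 0.0124], [0.1166, -0.0356, 0.0121]]
(250, 284) [[0.1113, -0.0407, 0.0077], [0.1118, -0.0407, 0.0079], [0.1126, -0.041, 0.0072]]
(275, 284) [[0.1116, -0.0381, 0.0067], [0.1118, -0.0379, 0.0078], [0.1122, -0.0378, 0.0082]]
```

Run:
```python
from h import *
r.move_straight(gp(.1145-.0034,-.0002,.039),Q27,speed=.015)
r.hold(.3)
s=r.read_state();print(s['grip_width'],toS(s['eef_pos']+.006*Z27),(s['contact_force'])@Rsl,s['time_s'])
im,d,p=snap('wrist','w14')
c=im[200:260,210:310,::-1];cv2.imwrite('pics/w14z.png',cv2.resize(c,None,fx=8,fy=8,interpolation=cv2.INTER_CUBIC))
```

```text
0.029453336898947708 [1.12785901e-01 7.00260080e-05 3.93807897e-02] [5.15572491 6.37462303 3.09706138] 20.5167
```

View pics/w14z.png

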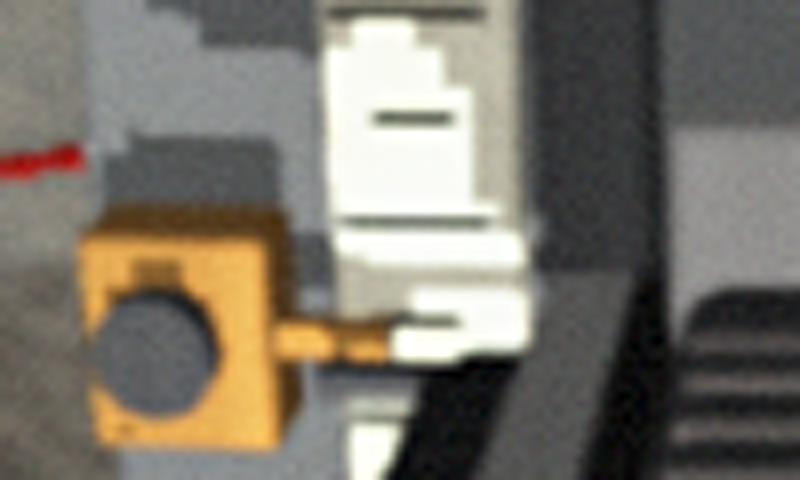

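Run:
```python
from h import *
f=np.load('w14.npz');p=(f['p'],f['q']);z=lambda u,v:(210+u/8-.45,200+v/8-.45)
for v in (366,374,382,390): print('ptr',v,onh('wrist',z(345,v),.0125,p).round(4))
for v in (322,342,360): print('idx',v,onh('wrist',z(350,v),.008,p).round(4))
print(f['im'][238:256,246:262].sum(2)//3)
S=toS(cloud('wrist',f['d'],p))
for u in (250,253,256): print(u,[(v,*(S[v,u]*1000).round(1)) for v in range(239,254)])
```

```text
ptr 366 [ 0.1121 -0.0384  0.0125]
ptr 374 [ 0.1127 -0.0385  0.0125]
ptr 382 [ 0.1133 -0.0385  0.0125]
ptr 390 [ 0.1139 -0.0386  0.0125]
idx 322 [ 0.1106 -0.039   0.008 ]
idx 342 [ 0.1121 -0.0391  0.008 ]
idx 360 [ 0.1134 -0.0392  0.008 ]
[[ 67  97 124 120 121 115 145 172 179 174 167 157 159 158 163 201]
 [ 66  75  87  96  89  95 119 144 147 143 122 107 103  92  89 119]
 [108 112 108 102  85  69  78  86  87  84  72  71  66  89 119 122]
 [164 166 168 161 128 102  90  87  86  82  81  80  98 187 243 243]
 [178 171 173 175 167 132  98 105 106 112 113  99 125 219 254 253]
 [174 171 176 177 176 139 109 123 145 153 153 144 153 222 254 253]
 [135 143 159 153 143 110  80 104 137 148 140 145 146 195 235 242]
 [ 77 100 131 109  80  61  45  54  68  72  68  79  65  90 106 116]
 [ 53  83 125  97  67  59  60  59  57  51  53  51  50  48  48  41]
 [ 50  73 126 110  93  89  97  92  92  87  91  88  87  88  84  81]
 [ 47  70 127 118 103 102 101 104 108 111 108 104 107 109 106  96]
 [ 49  64 128 124 113 114 116 129 139 146 142 146 143 141 137 111]
 [ 51  82 125 137 126 130 135 158 181 188 181 175 182 183 
[... 2462 characters left out ...]
oat64(8.0)), (243, np.float64(112.3), np.float64(-37.4), np.float64(8.4)), (244, np.float64(113.0), np.float64(-37.6), np.float64(8.0)), (245, np.float64(112.4), np.float64(-36.9), np.float64(11.2)), (246, np.float64(112.7), np.float64(-36.7), np.float64(12.0)), (247, np.float64(112.9), np.float64(-36.5), np.float64(12.9)), (248, np.float64(113.7), np.float64(-36.7), np.float64(12.3)), (249, np.float64(114.2), np.float64(-36.7), np.float64(12.5)), (250, np.float64(115.0), np.float64(-36.9), np.float64(12.0)), (251, np.float64(119.3), np.float64(-39.1), np.float64(2.8)), (252, np.float64(120.2), np.float64(-39.2), np.float64(2.4)), (253, np.float64(120.4), np.float64(-39.1), np.float64(3.2))]
```

Run:
```python
from h import *
r.move_straight(gp(.1111-.0009,-.0002,.039),Q27,speed=.01)
r.hold(.3)
s=r.read_state();print(s['grip_width'],toS(s['eef_pos']+.006*Z27),(s['contact_force'])@Rsl,s['time_s'])
im,d,p=snap('wrist','w15')
S=toS(cloud('wrist',d,p))
for u in (250,253,256): print(u,[(v,*(S[v,u]*1000).round(1).tolist()) for v in range(237,254)])
print(im[236:256,246:262].sum(2)//3)
c=im[200:260,210:310,::-1];cv2.imwrite('pics/w15z.png',cv2.resize(c,None,fx=8,fy=8,interpolation=cv2.INTER_CUBIC))
```

```text
0.029512822369409178 [1.11947115e-01 7.34450613e-05 3.94007469e-02] [5.34436126 5.70238219 3.74329051] 21.1167
250 [(237, 111.1, -42.8, -0.3), (238, 111.5, -42.7, 0.3), (239, 112.2, -42.9, 0.0), (240, 112.7, -42.8, 0.2), (241, 111.2, -41.4, 6.1), (242, 111.2, -41.0, 7.8), (243, 112.2, -41.3, 6.7), (244, 111.5, -40.5, 10.0), (245, 111.7, -40.3, 11.1), (246, 111.8, -40.0, 12.4), (247, 112.3, -40.0, 12.4), (248, 112.5, -39.8, 13.6), (249, 113.4, -40.0, 12.8), (250, 119.1, -43.3, 0.1), (251, 119.6, -43.3, 0.4), (252, 120.7, -43.7, -0.8), (253, 121.1, -43.5, -0.1)]
253 [(237, 110.2, -40.4, 2.2), (238, 110.4, -40.2, 3.2), (239, 111.8, -40.8, 1.1), (240, 112.0, -40.6, 2.1), (241, 111.3, -39.7, 5.8), (242, 111.2, -39.3, 7.5), (243, 111.8, -39.4, 7.6), (244, 112.2, -39.3, 8.1), (245, 112.5, -39.1, 9.0), (246, 111.8, -38.3, 12.3), (247, 112.2, -38.3, 12.7), (248, 113.0, -38.4, 12.2), (249, 113.5, -38.4, 12.4), (250, 118.6, -41.2, 1.2), (251, 118.9, -41.1, 2.0), (252, 119.5, -41.1, 2.1), (253, 120.7, -41.5, 0.7)]
256 [(237, 110.4, -38.8, 1.5), (238, 110.3, -38.4, 3.3), (239, 111.0, -38.5, 3.2),
[... 1010 characters left out ...]
  42  45  40  42  77 107 115]
 [ 94 115 132  98  75  56  58  55  60  64  58  61  47  52  48  39]
 [ 50  76 125 109  92  93  94  91  93  87  91  89  88  90  86  79]
 [ 52  71 126 119 104  93 100 106 105 108 105 112 102 105 107  98]
 [ 47  72 124 124 112 110 114 126 160 157 156 149 155 152 143 111]
 [ 47  76 121 137 129 128 137 179 231 232 233 225 224 224 203 126]
 [ 51  75 131 140 142 136 150 203 252 251 244 244 247 246 223 119]
 [ 59  95 132 145 146 143 149 189 236 218 201 198 204 197 161  68]
 [ 74 116 135 146 144 142 140 161 184 134 108  97  95  84  58  19]
 [ 98 130 144 145 142 143 139 162 205 188 171 163 134  72  19  11]
 [119 140 145 143 139 138 136 175 244 249 246 246 215 114  32  21]]
```

View pics/w15z.png

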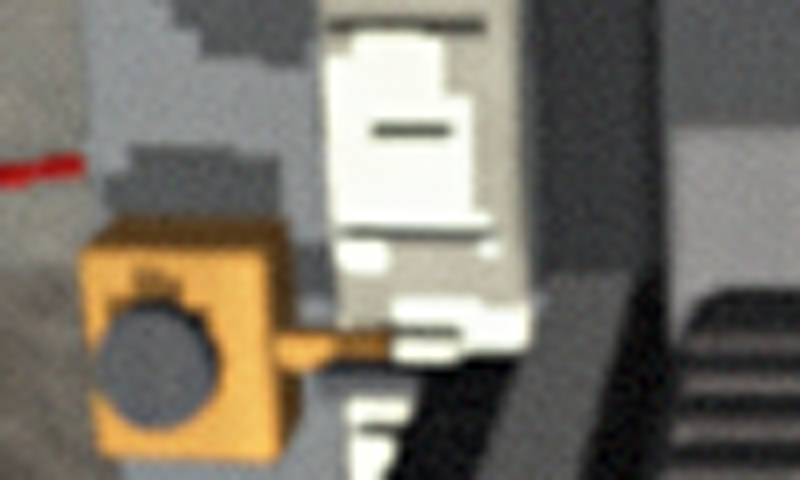

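Run:
```python
from h import *
r.move_straight(gp(.1102-.0003,-.0002,.039),Q27,speed=.01)
r.hold(1.5)
s=r.read_state();print(s['grip_width'],toS(s['eef_pos']+.006*Z27),(s['contact_force'])@Rsl,s['time_s'])
im,d,p=snap('wrist','w16')
S=toS(cloud('wrist',d,p))
k=(abs(S[...,1]+.0375)<.0025)&(S[...,2]>.0115)&(S[...,2]<.0145)&(abs(S[...,0]-.112)<.006)
print('ptr',k.sum(),np.percentile(S[k],[5,50,95],axis=0).round(4))
hsv=cv2.cvtColor(im,cv2.COLOR_RGB2HSV)
o=(hsv[...,0]>10)&(hsv[...,0]<25)&(hsv[...,1]>150)&(hsv[...,2]>100)&(S[...,2]>.007)&(S[...,2]<.0105)&(S[...,1]<-.045)
print('body',o.sum(),np.percentile(S[o],[2,50,98],axis=0).round(4))
c=im[200:260,210:310,::-1];cv2.imwrite('pics/w16z.png',cv2.resize(c,None,fx=8,fy=8,interpolation=cv2.INTER_CUBIC))
```

```text
0.02937203418231496 [1.11690831e-01 8.27985772e-05 3.93808900e-02] [5.49217364 6.26589956 3.25033475] 22.9167
ptr 27 [[ 0.1116 -0.0393  0.0117]
 [ 0.1125 -0.0368  0.0122]
 [ 0.1137 -0.0351  0.0127]]
body 310 [[ 0.1042 -0.0572  0.0078]
 [ 0.1083 -0.049   0.0092]
 [ 0.1193 -0.0452  0.0102]]
```

View pics/w16z.png

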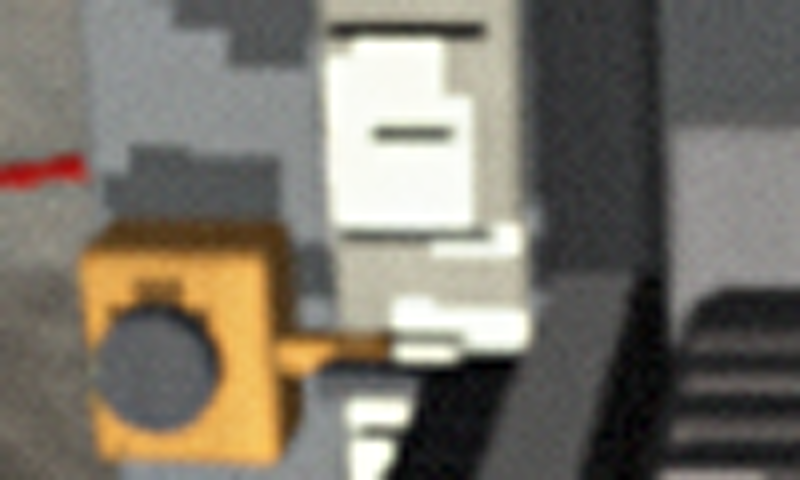

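Run:
```python
from h import *
r.move_straight(gp(.1099-.0003,-.0002,.039),Q27,speed=.01)
r.hold(1.4)
s=r.read_state();print(toS(s['eef_pos']+.006*Z27),(s['contact_force'])@Rsl,s['time_s'])
r.move_straight(gp(.149,-.0002,.039),Q27,speed=.025)
r.hold(.3)
s=r.read_state();print(s['grip_width'],toS(s['eef_pos']+.006*Z27),(s['contact_force'])@Rsl,s['time_s'])
im,d,p=snap('wrist','w17')
c=im[200:280,210:310,::-1];cv2.imwrite('pics/w17z.png',cv2.resize(c,None,fx=7,fy=7,interpolation=cv2.INTER_CUBIC))
```

```text
[1.11393527e-01 5.52674959e-05 3.93890605e-02] [5.25715439 6.61050966 3.00118934] 24.6167
0.029361461806784162 [1.49120097e-01 1.19727074e-04 3.93651522e-02] [0.25360031 3.40787007 7.56434661] 26.6417
```

View pics/w17z.png

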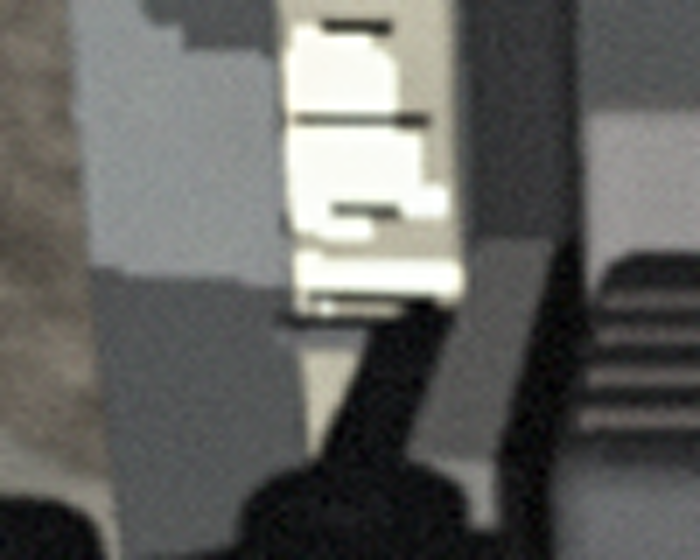

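Run:
```python
from h import *
r.move_straight(gp(.1494,-.0002,.039),Q27,speed=.01)
r.hold(.1)
print(r.read_state()['contact_force']@Rsl)
command_gripper(.055)
r.move_straight(gp(.149,-.0002,.12),Q27,speed=.1)
r.move_straight(toW([.10,0,.17]),Q27,speed=.2)
r.hold(.1)
im,d,p=snap('wrist','w18');S=toS(cloud('wrist',d,p))
k=(abs(S[...,1]+.034)<.006)&(S[...,2]>.0115)&(S[...,2]<.03)&(abs(S[...,0]-.14)<.05)
print('ptr',k.sum(),np.percentile(S[k],[5,50,95],axis=0).round(4),r.read_state()['time_s'],toS(p[0]))
P=cloud('wrist',d,p)
for xy in ([.4993,.0833],[.503,.0138],[.5082,-.0563],[.5124,-.1254]):
    try: print(bush(P,xy,.042,.054))
    except Exception as e: print(xy,e)
```

```text
[-0.67284911  3.95010629  8.62158946]
ptr 21 [[ 0.1489 -0.0393  0.0117]
 [ 0.1493 -0.0344  0.0121]
 [ 0.1506 -0.0286  0.0129]] 29.0 [ 0.10071044 -0.0001759   0.16939962]
(array([0.49849727, 0.08371344]), np.float64(0.017971028339622865), np.float64(0.0478073194558455), np.int64(1080))
(array([0.50239301, 0.01397463]), np.float64(0.01800395371162618), np.float64(0.047853697543000395), np.int64(1233))
(array([ 0.50793865, -0.05461674]), np.float64(0.018052983824891546), np.float64(0.04793337643158327), np.int64(1221))
(array([ 0.51186709, -0.1237987 ]), np.float64(0.01776940965538203), np.float64(0.04782614316704918), np.int64(1082))
```

View pics/w18.png

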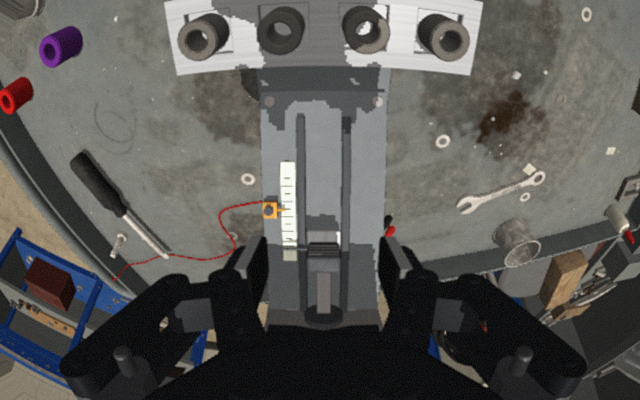

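All four weights stand in their pockets, with tops at about 48 mm. The slide is home with its pointer at 149.3 mm, the same as before the pull, and the robot is touching nothing.

Run:
```python
from h import *
r.finish_job()
```

```text
the job is handed in; nothing more can be done
```

The job is done and handed in, at about 29 s on the robot's clock against the 67 s limit.

- **Weights:** I put the left spare in pocket 1 and the right spare in pocket 3, both upright. The last wrist picture put all four bush tops at 47.8–47.9 mm, where 48 mm is fully seated. I never gripped or moved the weights already there, the purple and red look-alikes or the other bystanders. I did not check every bystander against its starting place.
- **Pull:** I pulled the slide down about 37.7 mm by tool travel and eased it up to the index in small steps. I held it still for 1.5 s at 37.4 mm, then for another 1.4 s at 37.7 mm.
- **Level with the index:** The wrist-camera estimates of the distance to the index ranged from about 37.3 to 37.9 mm, so the pointer was level to within about half a millimetre. I took no picture at the final 37.7 mm step. The last one, at 37.4 mm, showed the pointer about 0.3–0.6 mm short of the index.
- **Return:** I eased the slide home at 25 mm/s while still gripping it, then let go. The pointer read 149.3 mm along the slope both before the pull and after release.

One disagreement: the top camera placed things about 5–6 mm nearer in x than the wrist camera. I used the wrist camera for the grasping and placing, and both weights went fully down at the first try.

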